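# Check the serving boards and withdraw the marked one

### The job

Three look-alike serving boards lean on the yellow rack of the market stall: first tip all three forward so that they lie flat, face down, on the counter in front of the rack with their backs showing. Then move the one with the red disc on its back into the green returns tray so that it lies flat on the tray's floor, back still up, and leave the other two lying face down in front of the rack. Do not knock over or shift the jars.

Things in the scene. Friction and masses are not known exactly. Their poses are not given: they have to be found in the camera images.
- board_a_mid (a point): wooden serving board 100 mm wide, 16 thick, 0.15 kg: plate 105 mm long, then a handle 30 wide, 60 long; starts leaning on the rack, handle up, grooved face to the robot. Origin: middle of the plate, 52.5 mm from its foot, 82.5 from the handle's middle, 112.5 from the handle's end. z runs to the handle, y across, x out of the back (up when face down). Its back is plain
- board_b_mid (a point): wooden serving board 100 mm wide, 16 thick, 0.15 kg: plate 105 mm long, then a handle 30 wide, 60 long; starts leaning on the rack, handle up, grooved face to the robot. Origin: middle of the plate, 52.5 mm from its foot, 82.5 from the handle's middle, 112.5 from the handle's end. z runs to the handle, y across, x out of the back (up when face down). Its back is plain
- board_c_mid (a point): wooden serving board 100 mm wide, 16 thick, 0.15 kg: plate 105 mm long, then a handle 30 wide, 60 long; starts leaning on the rack, handle up, grooved face to the robot. Origin: middle of the plate, 52.5 mm from its foot, 82.5 from the handle's middle, 112.5 from the handle's end. z runs to the handle, y across, x out of the back (up when face down). Its back bears a red disc of 44 mm
- rack: fixed yellow plank along y, 420 mm long, 75 high, 12 thick, low feet behind. Boards lean back 22 degrees on its top edge, 135 mm apart, feet 35 mm before it; their upper 85 mm is clear and can be hooked from behind and pulled over: past upright a board falls on its face. Origin: foot of the front face, mid-length; -x points out of that face (to the robot)
- tray: fixed green returns tray, flat, open on top: 215 x 152 mm outside (x, y), walls 5 mm thick and 18 mm high over the counter, floor 5 mm thick (inside 205 x 142 mm). It stands to the left or the right of the boards. Origin: centre of its underside, on the counter; x along its long side, z up
- carrier: fixed wooden jar carrier, 200 x 120 mm (x, y), 60 mm high, holding two jars whose lids stand about 130 mm over the counter; on the side of the boards where the tray is not. Origin: centre of its underside
- jar_a_mid (a point): a full upright glass jar of corn, in the carrier: 74 mm across, 125 mm high; bystander. Origin: its centre, half-way up
- jar_b_mid (a point): a full upright glass jar of pickles, in the carrier: 74 mm across, 125 mm high; bystander. Origin: its centre, half-way up
- jar_c_mid (a point): a full upright glass jar of corn, on the counter left of the rack's end: 74 mm across, 125 mm high; bystander. Origin: its centre, half-way up
- jar_d_mid (a point): a full upright glass jar of beets, on the counter right of the rack's end: 74 mm across, 125 mm high; bystander. Origin: its centre, half-way up
- jar_e_mid (a point): a full upright glass jar of pickles, on the counter behind the rack: 74 mm across, 125 mm high; bystander. Origin: its centre, half-way up
Things that resemble listed ones, but are neither listed nor needed, are in the scene too. What is shaped like the part that bears board_c_mid but purple is not meant.

How it is judged (in metres and radians):
On the way:
1. all three boards lie flat, face down with their backs up, on the counter in front of the rack (angle between each of board_a_mid, board_b_mid, board_c_mid's own x axis and vertical below 0.08 rad and height (world z) of each of board_a_mid, board_b_mid, board_c_mid below 0.0115 m and x of each of board_a_mid, board_b_mid, board_c_mid in the frame of rack below 0 m), for 0.2 s.
At the end, for the whole second after the job is handed in: All boards at rest, flat, backs up (about 3 to 4 degrees): the red-disc one on the tray floor, plate middle within 60 mm (along) and 40 mm (across) of the tray centre; the others in front of the rack, plate middles within 200 mm of its front and 240 mm either side of its middle (angle between each of board_a_mid, board_b_mid, board_c_mid's own x axis and vertical below 0.08 rad and height (world z) of each of board_a_mid, board_b_mid, board_c_mid below 0.022 m and linear speed of each of board_a, board_b, board_c below 0.02 m/s and x of board_c_mid in the frame of tray between -0.06 and 0.06 m and y of board_c_mid in the frame of tray between -0.04 and 0.04 m and angle between board_c_mid's own x axis and vertical below 0.05 rad and x of board_a_mid in the frame of rack between -0.2 and 0 m and y of board_a_mid in the frame of rack between -0.24 and 0.24 m and x of board_b_mid in the frame of rack between -0.2 and 0 m and y of board_b_mid in the frame of rack between -0.24 and 0.24 m); the robot touches nothing.
It fails at once if a jar is knocked over or shifted by more than 30 mm (distance of any of jar_a_mid, jar_b_mid, jar_c_mid, jar_d_mid, jar_e_mid from where it was at the start of the episode above 0.03 m).
It also fails if it takes over 58 s, if anything falls off the work surface, if the arm or the gripper's body presses on something with over 40 N, if the wrist force passes 120 N, or if a joint passes its speed limit or range.

### The arm

A 6-joint arm with a two-finger parallel gripper is mounted at the origin on the work surface. World frame = base frame: x ahead of the robot, y to its left, z up, the work surface at z = 0. Lengths are in m, angles in degrees, forces in N, time in s.
With the tool pointing down it reaches from about 0.4 to 0.825 m from the base axis. Payload 7 kg.
Tool frame: the origin (TCP) lies midway between the tips of the shut fingers; the grasp point (between the pads) lies 19 mm behind it; z points along the fingers, y is the line along which they close (so a half turn about z gives the same grasp; the last joint's range is limited). The gripper opens to 88 mm and grips with 3 to 60 N. Pads are 19 mm wide; open, the fingers measure 130 mm over their backs; the gripper's body (78 mm by 193 mm) begins 47 mm behind the grasp point.
Start: joints at [86.694, 20.546, 0.682, 0, -70.136, -16.507], TCP at [0.229, 0.635, 0.227] pointing down, gripper open.
Joint ranges: [-176.03, 176.03], [-82.01, 121.73], [-58.28, 71.71], [-173.87, 95.51], [-174.79, -0.11], [-173.66, 173.66]. Speed limits (degrees/s): [136.94, 136.94, 172.46, 180, 180, 180].

### API

Orientations are given as [roll, pitch, yaw] about the fixed x, y, z axes, in that order (R = Rz(yaw) Ry(pitch) Rx(roll)).
In Python, from plant import r gives the robot as it stands. The module is installed in compiled form; this text tells all that it offers.
- The arm moves only by the tool play_rows, never from a script. Its argument "rows" is a list of rows, each an object with "slide": the shift along the tool's x, y, z as a fraction of full scale, a list of three; "delta_rot": the turn, a rotation vector about the tool's x, y, z as a fraction of full scale, a list of three; "fingers": the opening, from -1 (shut) to 1 (fully open). In form: [{"slide": [x, y, z], "delta_rot": [rx, ry, rz], "fingers": fingers}, ...]. A call has 1 to 8 rows; each row shifts and turns the commanded pose from where the row before left it, along the tool's axes as they then stand; what a row does not reach is not made up. Full scale, the value 1, is 0.15 m for a shift and 0.08 rad for a turn. A row lasts 1/8 s, in which the tool goes at most 62.5 mm and 10.7 degrees, less where a joint would pass 70% of its speed; a pose out of reach is approached as far as the arm can. A call with a number of a shift or a turn outside -1 to 1 is refused whole. A call with a gripper value outside its range is refused whole. The fingers move at their own pace and stop on an object; "squeeze" is the grip in N (left out, the last holds). Time passes only in rows, so rows that do not move let the fingers close. It gives the time, the measured TCP pose, the force, the opening and the grip force at its end, in the units of the state.
- r.get_state(): the state, without advancing time (a new reading comes with each control period).
- r.capture(name): name is "scene" or "top" or "wrist"; returns a dict with "image" (400x640x3 uint8, blue, green, red), "fx", "fy", "cx", "cy" (pixels), "R" (3x3) and "t" (3): a world point X has camera coordinates R X + t; the wrist camera has in their place "T_tool_cam" (4x4, takes a point from camera to tool coordinates, whose origin is the TCP and whose axes are the flange's). Camera axes: x right, y down, z forward; pixel columns grow to the right and rows downward; lengths in m; the calibration is good to about 2 mm. A picture is of the moment at which its call begins: read the wrist's pose just before it. There is no depth.
- r.close_job(): hands the job in; it is judged then, once.
The state is a dict: "time_s": time; "joints": joint angles; "qd": joint speeds; "joint_torque": joint torques, N m; "tcp_pos": TCP position; "eef_rot": TCP orientation; "contact_force": force on the tool from outside, world axes, zero at the start; "moment": the same for the moment, N m; "gripper_width": finger opening in m; "gripper_force": force on a finger pad.
Only numpy, scipy, OpenCV 4.12 (cv2) and the standard library are available. Lean on these libraries where they do the work, as an engineer would, in place of code of your own. Each camera call takes 0.05 s, during which the arm holds its last target. There are 200 camera calls.

## Working session

There is one attempt and no reset: what is moved stays moved. The work goes in short steps, Python scripts to look and compute and a tool call to move; the robot and the scene stay as the last step left them, time stands still between calls to the robot, and variables do not carry over. Pictures are saved under pics/ and viewed, at most 10 in all, crops included, and the job is handed in when it is done.

Besides the shell and the picture viewer there is one more tool, called after "Emit:" as name(argument=value, ...) on one line, values as JSON. play_rows: Moves the arm, as the interface text tells. Shift numbers are shares of 0.15 m and turn numbers shares of 0.08 rad, none past 1 either way. Its arguments: {"type":"object","properties":{"rows":{"type":"array"},"squeeze":{"type":"number"}},"required":["rows"]}

```bash
mkdir -p pics; cat > h.py <<'E'
import numpy as np, cv2
from plant import r
from scipy.spatial.transform import Rotation as Ro
def ray(c,px,z):
    R=np.array(c["R"]);t=np.array(c["t"]);o=-R.T@t
    d=R.T@np.array([(px[0]-c["cx"])/c["fx"],(px[1]-c["cy"])/c["fy"],1])
    return o+d*(z-o[2])/d[2]
def shot(n,f):
    c=r.capture(n);cv2.imwrite("pics/"+f,c["image"]);return c
E
python3 - <<'E'
from h import *
s=r.get_state();print(s)
for n in("scene","top"):
    c=shot(n,n+"0.png");print(n,c["fx"],c["cx"],c["cy"],np.round(c["R"],3).tolist(),c["t"])
E
```

```text
{'time_s': 0.0, 'joints': array([ 8.66925675e+01,  2.05944300e+01,  6.33473875e-01, -2.02888034e-02,
       -7.01368679e+01, -1.65069275e+01]), 'qd': array([ 0.07361213,  0.00011453, -0.03968641,  0.03142598,  0.02261328,
       -0.09805175]), 'joint_torque': array([ 3.70825786e-03, -5.82717776e+01,  2.93049842e+01,  6.99722797e+00,
        6.87510154e-03, -1.50496826e-04]), 'tcp_pos': array([0.22866488, 0.63455848, 0.22558609]), 'eef_rot': array([ 1.79900788e+02, -9.51117770e-03, -1.98212616e+01]), 'contact_force': array([ 0.12389648,  0.47299946, -0.62974272]), 'moment': array([-0.01326967, -0.05355857,  0.00482479]), 'gripper_force': 0.0, 'gripper_width': 0.08789271386210155}
scene 388.9214192852609 325.6748270541701 196.1347980683724 [[-0.715, 0.699, 0.01], [0.582, 0.604, -0.545], [-0.387, -0.384, -0.838]] [ 0.35578249 -0.25886484  1.37001241]
top 380.116495853658 320.22713636105885 199.01783501092098 [[0.003, -1.0, 0.01], [-0.992, -0.004, -0.124], [0.124, -0.009, -0.992]] [-5.05448191e-04  5.02616329e-01  1.13619088e+00]
```

View pics/top0.png

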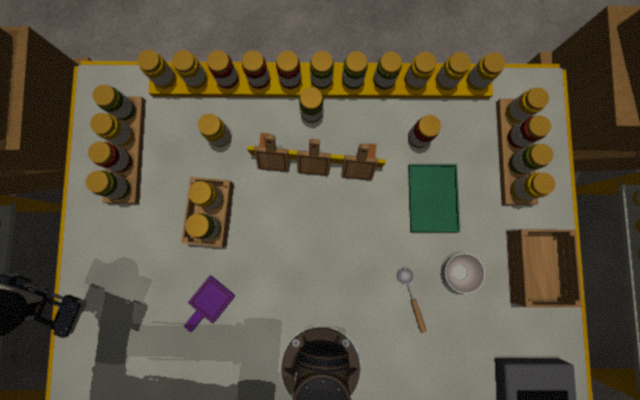

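View pics/scene0.png

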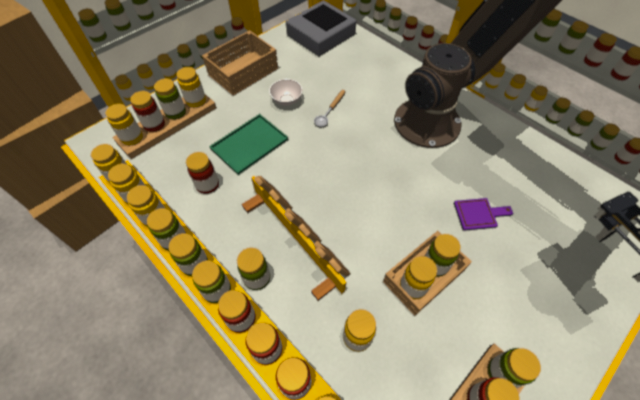

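The top view shows the boards at about (272,152), (314,157) and (360,162), and the rack running from (248,150) to (385,163). The tray is on the right at (433,199), the carrier on the left at (207,212), and free jars are at (311,105), (212,130) and (427,130). In the scene view the backs of the boards are only just visible. I'll zoom in on both.

```bash
python3 - <<'E'
from h import *
a=cv2.imread("pics/top0.png")[85:245,190:470];b=cv2.imread("pics/scene0.png")[165:300,240:360]
a=cv2.resize(a,None,fx=2.8,fy=2.8,interpolation=cv2.INTER_CUBIC);b=cv2.resize(b,None,fx=1.1,fy=1.1,interpolation=cv2.INTER_CUBIC)
cv2.imwrite("pics/z0.png",a)
c=r.capture("top")
for n,p,z in [("rackL",(248,149),.075),("rackR",(385,162),.075),("jarE lid",(311,97),.125),("jarC",(210,124),.125),("jarD",(429,124),.125),("carA",(203,192),.13),("carB",(200,227),.13)]:print(n,ray(c,p,z).round(3))
hsv=cv2.cvtColor(c["image"],cv2.COLOR_BGR2HSV)
m=cv2.inRange(hsv,(60,100,30),(90,255,255));m[:, :395]=0;m[:,475:]=0;m[:155]=0;m[245:]=0
k=cv2.convexHull(cv2.findNonZero(m));q=cv2.minAreaRect(k);print(q)
for p in cv2.boxPoints(q):print(ray(c,p,.018).round(3))
E
```

```text
rackL [0.647 0.219 0.075]
rackR [ 0.61  -0.192  0.075]
jarE lid [0.791 0.03  0.125]
jarC [0.708 0.321 0.125]
jarD [ 0.712 -0.313  0.125]
carA [0.509 0.331 0.13 ]
carB [0.411 0.336 0.13 ]
((433.48388671875, 197.98486328125), (67.40459442138672, 47.632999420166016), 88.21009063720703)
[ 0.613 -0.277  0.018]
[ 0.619 -0.428  0.018]
[ 0.407 -0.425  0.018]
[ 0.402 -0.278  0.018]
```

View pics/z0.png

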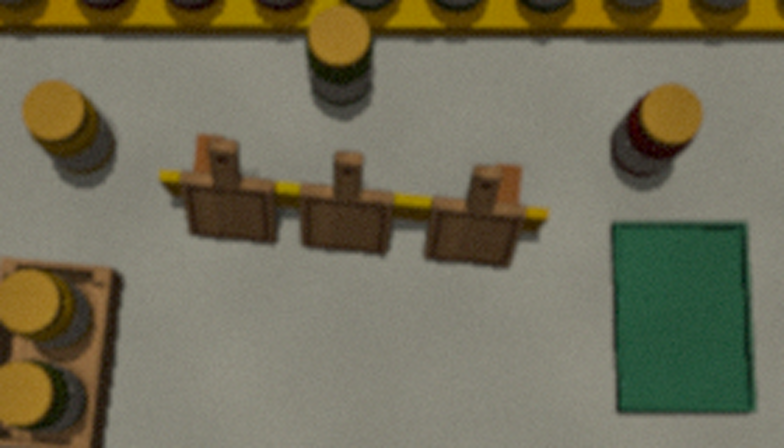

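The crop shows the handle ends at crop pixels (224,140), (349,153) and (485,167), with a clear gap behind the handles for hooking. Next I'll work out the hook points.

```bash
cat >> h.py <<'E'
def go(x,y,z,yaw):
    s=r.get_state();R=Ro.from_euler("xyz",s["eef_rot"],degrees=True);T=Ro.from_euler("xyz",[180,0,yaw],degrees=True)
    w=(R.inv()*T).as_rotvec()/0.08
    d=np.array([x,y,z])-s["tcp_pos"]
    print("tcp",s["tcp_pos"].round(4),s["eef_rot"].round(2),"turn",w.round(2),"slide now",(R.inv().apply(d)/.15).round(3),"slide after turn",(T.inv().apply(d)/.15).round(3))
E
python3 - <<'E'
from h import *
c=r.capture("top")
for p in [(224,140),(349,153),(485,167)]:print(ray(c,(190+p[0]/2.8,85+p[1]/2.8),.158).round(4))
C=np.array([.628,.013]);u=np.array([.996,-.09]);v=np.array([.09,.996])
for k in(.135,0,-.135):print((C+k*v+.02*u).round(3), (C+k*v+.075*u).round(3))
go(.715,.143,.227,-5.1)
E
```

```text
[0.6662 0.143  0.158 ]
[0.6536 0.0184 0.158 ]
[ 0.64   -0.1171  0.158 ]
[0.66  0.146] [0.715 0.141]
[0.648 0.011] [0.703 0.006]
[ 0.636 -0.123] [ 0.691 -0.128]
tcp [0.2287 0.6348 0.226 ] [ 1.7994e+02 -1.0000e-02 -1.9820e+01] turn [ 0.01  0.   -3.21] slide now [ 4.161e+00  1.985e+00 -4.000e-03] slide after turn [ 3.521  2.977 -0.007]
```

Emit:
play_rows(rows=[{"slide": [0, 0, 0], "delta_rot": [0, 0, -1], "fingers": -1}, {"slide": [0, 0, 0], "delta_rot": [0, 0, -1], "fingers": -1}, {"slide": [0, 0, 0], "delta_rot": [0, 0, -1], "fingers": -1}, {"slide": [0, 0, 0], "delta_rot": [0, 0, -0.2], "fingers": -1}], squeeze=30)

```text
time_s: 0.7
tcp_pos: [0.2288, 0.6349, 0.2263]
eef_rot: [180.0, 0.0, -5.1]
contact_force: [0.0, 0.1, 0.6]
gripper_width: 0.0532
gripper_force: 0.0
```

Emit:
play_rows(rows=[{"slide": [0.3, 0.25, 0], "delta_rot": [0, 0, 0], "fingers": -1}, {"slide": [0.3, 0.25, 0], "delta_rot": [0, 0, 0], "fingers": -1}, {"slide": [0.3, 0.25, 0], "delta_rot": [0, 0, 0], "fingers": -1}, {"slide": [0.3, 0.25, 0], "delta_rot": [0, 0, 0], "fingers": -1}, {"slide": [0.3, 0.25, 0], "delta_rot": [0, 0, 0], "fingers": -1}, {"slide": [0.3, 0.25, 0], "delta_rot": [0, 0, 0], "fingers": -1}, {"slide": [0.3, 0.25, 0], "delta_rot": [0, 0, 0], "fingers": -1}, {"slide": [0.3, 0.25, 0], "delta_rot": [0, 0, 0], "fingers": -1}])

```text
time_s: 1.7
tcp_pos: [0.5616, 0.3025, 0.2267]
eef_rot: [-180.0, -0.0, -5.2]
contact_force: [0.7, 0.6, -0.3]
gripper_width: 0.0005
gripper_force: 0.0
```

Emit:
play_rows(rows=[{"slide": [0.3, 0.25, 0], "delta_rot": [0, 0, 0], "fingers": -1}, {"slide": [0.3, 0.25, 0], "delta_rot": [0, 0, 0], "fingers": -1}, {"slide": [0.3, 0.25, 0], "delta_rot": [0, 0, 0], "fingers": -1}, {"slide": [0.22, 0.22, 0], "delta_rot": [0, 0, 0], "fingers": -1}, {"slide": [0, 0, 0], "delta_rot": [0, 0, 0], "fingers": -1}])

```text
time_s: 2.33
tcp_pos: [0.7162, 0.1407, 0.2252]
eef_rot: [179.9, 0.1, -5.5]
contact_force: [-0.0, 0.7, -0.3]
gripper_width: 0.0004
gripper_force: 0.0
```

```bash
python3 - <<'E'
from h import *
go(.715,.143,.12,-5.1)
E
```

```text
tcp [0.7162 0.1407 0.2252] [ 1.7994e+02  7.0000e-02 -5.4600e+00] turn [ 0.01  0.01 -0.08] slide now [-0.009 -0.015  0.702] slide after turn [-0.01  -0.015  0.702]
```

Emit:
play_rows(rows=[{"slide": [0, -0.02, 0.35], "delta_rot": [0, 0, -0.08], "fingers": -1}, {"slide": [0, 0, 0.35], "delta_rot": [0, 0, 0], "fingers": -1}, {"slide": [-0.1, 0, 0], "delta_rot": [0, 0, 0], "fingers": -1}, {"slide": [-0.1, 0, 0], "delta_rot": [0, 0, 0], "fingers": -1}, {"slide": [-0.1, 0, 0], "delta_rot": [0, 0, 0], "fingers": -1}, {"slide": [-0.1, 0, 0], "delta_rot": [0, 0, 0], "fingers": -1}, {"slide": [-0.1, 0, 0], "delta_rot": [0, 0, 0], "fingers": -1}, {"slide": [-0.1, 0, 0], "delta_rot": [0, 0, 0], "fingers": -1}])

```text
time_s: 3.32
tcp_pos: [0.6243, 0.1546, 0.122]
eef_rot: [-180.0, -0.0, -4.8]
contact_force: [0.3, -0.3, -0.5]
gripper_width: 0.0004
gripper_force: 0.0
```

Emit:
play_rows(rows=[{"slide": [-0.1, 0, 0], "delta_rot": [0, 0, 0], "fingers": -1}, {"slide": [-0.1, 0, 0], "delta_rot": [0, 0, 0], "fingers": -1}, {"slide": [-0.08, 0, 0], "delta_rot": [0, 0, 0], "fingers": -1}, {"slide": [0, 0, 0], "delta_rot": [0, 0, 0], "fingers": -1}])

```text
time_s: 3.82
tcp_pos: [0.5828, 0.1581, 0.1218]
eef_rot: [-180.0, -0.0, -4.7]
contact_force: [1.0, 0.5, 0.5]
gripper_width: 0.0005
gripper_force: 0.0
```

```bash
python3 - <<'E'
from h import *
c=shot("top","t1.png");cv2.imwrite("pics/z1.png",cv2.resize(c["image"][85:245,190:470],None,fx=2.8,fy=2.8,interpolation=cv2.INTER_CUBIC))
go(.703,.018,.225,-5.1)
E
```

```text
tcp [0.5834 0.1581 0.1218] [-1.7999e+02 -2.0000e-02 -4.7400e+00] turn [-0.   -0.01  0.08] slide now [ 0.872  0.865 -0.688] slide after turn [ 0.877  0.86  -0.688]
```

View pics/z1.png

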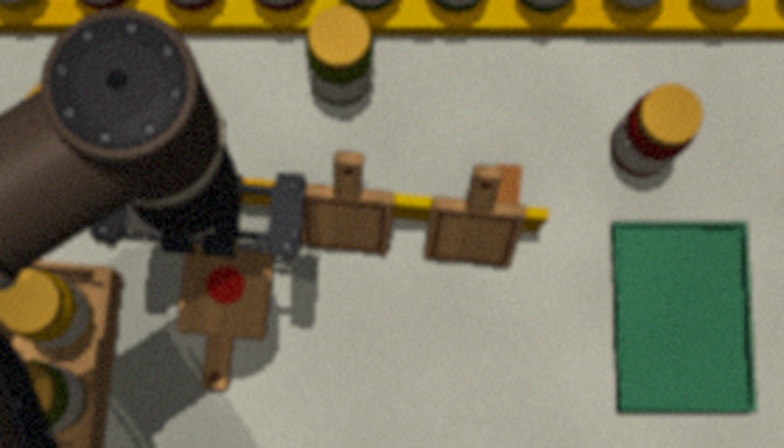

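The left board fell flat, and the red disc at crop (225,285) shows it is board C. Next is the middle board.

Emit:
play_rows(rows=[{"slide": [0, 0, -0.35], "delta_rot": [0, 0, 0.08], "fingers": -1}, {"slide": [0, 0, -0.35], "delta_rot": [0, 0, 0], "fingers": -1}, {"slide": [0.3, 0.29, 0], "delta_rot": [0, 0, 0], "fingers": -1}, {"slide": [0.3, 0.29, 0], "delta_rot": [0, 0, 0], "fingers": -1}, {"slide": [0.28, 0.29, 0], "delta_rot": [0, 0, 0], "fingers": -1}, {"slide": [0, 0, 0], "delta_rot": [0, 0, 0], "fingers": -1}, {"slide": [0, 0, 0.35], "delta_rot": [0, 0, 0], "fingers": -1}, {"slide": [0, 0, 0.35], "delta_rot": [0, 0, 0], "fingers": -1}])

```text
time_s: 4.88
tcp_pos: [0.7036, 0.0163, 0.1208]
eef_rot: [-180.0, -0.1, -5.2]
contact_force: [-0.1, -0.9, -0.9]
gripper_width: 0.0004
gripper_force: 0.0
```

Emit:
play_rows(rows=[{"slide": [-0.1, 0, 0], "delta_rot": [0, 0, 0], "fingers": -1}, {"slide": [-0.1, 0, 0], "delta_rot": [0, 0, 0], "fingers": -1}, {"slide": [-0.1, 0, 0], "delta_rot": [0, 0, 0], "fingers": -1}, {"slide": [-0.1, 0, 0], "delta_rot": [0, 0, 0], "fingers": -1}, {"slide": [-0.1, 0, 0], "delta_rot": [0, 0, 0], "fingers": -1}, {"slide": [-0.1, 0, 0], "delta_rot": [0, 0, 0], "fingers": -1}, {"slide": [-0.1, 0, 0], "delta_rot": [0, 0, 0], "fingers": -1}, {"slide": [-0.1, 0, 0], "delta_rot": [0, 0, 0], "fingers": -1}])

```text
time_s: 5.88
tcp_pos: [0.5826, 0.0271, 0.1215]
eef_rot: [180.0, 0.0, -5.1]
contact_force: [-0.2, 0.0, -0.1]
gripper_width: 0.0007
gripper_force: 0.0
```

Emit:
play_rows(rows=[{"slide": [-0.08, 0, 0], "delta_rot": [0, 0, 0], "fingers": -1}, {"slide": [0, 0, 0], "delta_rot": [0, 0, 0], "fingers": -1}, {"slide": [0, 0, -0.35], "delta_rot": [0, 0, 0], "fingers": -1}, {"slide": [0, 0, -0.35], "delta_rot": [0, 0, 0], "fingers": -1}, {"slide": [0, 0, 0], "delta_rot": [0, 0, 0], "fingers": -1}])

```text
time_s: 6.5
tcp_pos: [0.5746, 0.0286, 0.2314]
eef_rot: [-179.8, -0.5, -5.1]
contact_force: [1.3, -0.6, -0.3]
gripper_width: 0.0006
gripper_force: 0.0
```

```bash
python3 - <<'E'
from h import *
go(.691,-.118,.225,-5.1)
E
```

```text
tcp [0.5746 0.0286 0.2314] [-179.85   -0.48   -5.12] turn [-0.03 -0.1  -0.  ] slide now [0.859 0.904 0.048] slide after turn [0.859 0.905 0.043]
```

Emit:
play_rows(rows=[{"slide": [0.29, 0.3, 0], "delta_rot": [0, -0.1, 0], "fingers": -1}, {"slide": [0.29, 0.3, 0], "delta_rot": [0, 0, 0], "fingers": -1}, {"slide": [0.28, 0.3, 0.04], "delta_rot": [0, 0, 0], "fingers": -1}, {"slide": [0, 0, 0], "delta_rot": [0, 0, 0], "fingers": -1}, {"slide": [0, 0, 0.35], "delta_rot": [0, 0, 0], "fingers": -1}, {"slide": [0, 0, 0.35], "delta_rot": [0, 0, 0], "fingers": -1}, {"slide": [-0.1, 0, 0], "delta_rot": [0, 0, 0], "fingers": -1}, {"slide": [-0.1, 0, 0], "delta_rot": [0, 0, 0], "fingers": -1}])

```text
time_s: 7.5
tcp_pos: [0.657, -0.1148, 0.1164]
eef_rot: [180.0, 0.4, -5.1]
contact_force: [0.8, 0.5, 0.1]
gripper_width: 0.0004
gripper_force: 0.4
```

Emit:
play_rows(rows=[{"slide": [-0.1, 0, 0], "delta_rot": [0, 0, 0], "fingers": -1}, {"slide": [-0.1, 0, 0], "delta_rot": [0, 0, 0], "fingers": -1}, {"slide": [-0.1, 0, 0], "delta_rot": [0, 0, 0], "fingers": -1}, {"slide": [-0.1, 0, 0], "delta_rot": [0, 0, 0], "fingers": -1}, {"slide": [-0.1, 0, 0], "delta_rot": [0, 0, 0], "fingers": -1}, {"slide": [-0.1, 0, 0], "delta_rot": [0, 0, 0], "fingers": -1}, {"slide": [-0.08, 0, 0], "delta_rot": [0, 0, 0], "fingers": -1}, {"slide": [0, 0, 0], "delta_rot": [0, 0, 0], "fingers": -1}])

```text
time_s: 8.5
tcp_pos: [0.5548, -0.1058, 0.1162]
eef_rot: [-180.0, 0.5, -5.1]
contact_force: [0.5, -0.2, 0.3]
gripper_width: -0.0001
gripper_force: 0.0
```

Emit:
play_rows(rows=[{"slide": [0, 0, -0.35], "delta_rot": [0, 0, 0], "fingers": -1}, {"slide": [0, 0, -0.35], "delta_rot": [0, 0, 0], "fingers": -1}, {"slide": [0, 0, 0], "delta_rot": [0, 0, 0], "fingers": -1}, {"slide": [0, 0, 0], "delta_rot": [0, 0, 0], "fingers": -1}])

```text
time_s: 9.0
tcp_pos: [0.5565, -0.1058, 0.2207]
eef_rot: [-180.0, 0.4, -5.2]
contact_force: [0.7, 0.8, -1.3]
gripper_width: 0.0002
gripper_force: 0.0
```

```bash
python3 - <<'E'
from h import *
c=shot("top","t2.png");cv2.imwrite("pics/z2.png",cv2.resize(c["image"][85:245,190:470],None,fx=2.8,fy=2.8,interpolation=cv2.INTER_CUBIC))
print(r.get_state()["tcp_pos"])
E
```

```text
[ 0.5560053  -0.10588466  0.21996173]
```

View pics/z2.png

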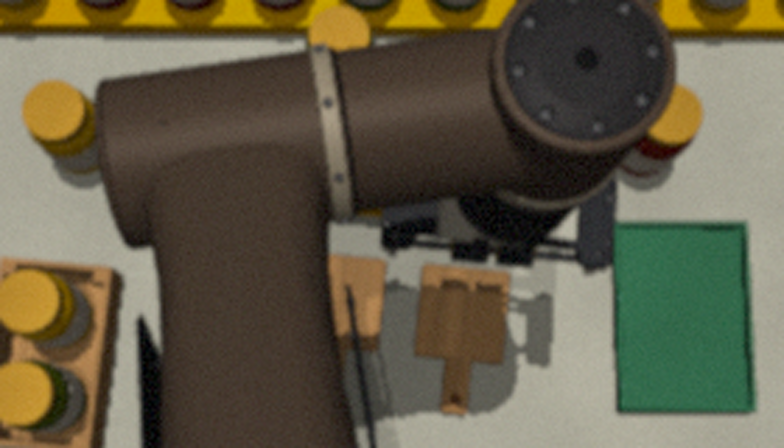

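All three boards now lie face down; the right one is at crop (462,335) and the middle one at (355,300). Next I'll work out the grasp on board C.

```bash
python3 - <<'E'
from h import *
c=r.capture("top");i=cv2.imread("pics/t1.png")
P=lambda p:ray(c,(190+p[0]/2.8,85+p[1]/2.8),.016)
for n,p in [("topL",(186,248)),("topR",(273,252)),("botL",(177,332)),("botR",(267,339)),("hEnd",(216,388)),("hTop",(222,336))]:print(n,P(p).round(4))
go(.46,.16,.22,-5)
E
```

```text
topL [0.5841 0.2011 0.016 ]
topR [0.58   0.1038 0.016 ]
botL [0.4895 0.2089 0.016 ]
botR [0.482  0.1092 0.016 ]
hEnd [0.4276 0.1645 0.016 ]
hTop [0.4852 0.159  0.016 ]
tcp [ 0.5558 -0.106   0.2196] [179.99   0.58  -5.15] turn [ 0.    0.13 -0.03] slide now [-0.796 -1.708  0.005] slide after turn [-0.791 -1.711 -0.003]
```

Emit:
play_rows(rows=[{"slide": [-0.13, -0.29, 0], "delta_rot": [0, 0.13, 0], "fingers": 0.4}, {"slide": [-0.13, -0.29, 0], "delta_rot": [0, 0, 0], "fingers": 0.4}, {"slide": [-0.13, -0.29, 0], "delta_rot": [0, 0, 0], "fingers": 0.4}, {"slide": [-0.13, -0.29, 0], "delta_rot": [0, 0, 0], "fingers": 0.4}, {"slide": [-0.13, -0.29, 0], "delta_rot": [0, 0, 0], "fingers": 0.4}, {"slide": [-0.13, -0.27, 0], "delta_rot": [0, 0, 0], "fingers": 0.4}, {"slide": [0, 0, 0.3], "delta_rot": [0, 0, 0], "fingers": 0.4}, {"slide": [0, 0, 0.3], "delta_rot": [0, 0, 0], "fingers": 0.4}])

```text
time_s: 10.1
tcp_pos: [0.4627, 0.1621, 0.1292]
eef_rot: [180.0, -0.1, -5.0]
contact_force: [0.5, 0.3, -0.8]
gripper_width: 0.061
gripper_force: 0.0
```

```bash
python3 - <<'E'
from h import *
go(.462,.161,.004,-4.7)
s=r.get_state();c=shot("wrist","w1.png")
T=np.linalg.inv(np.array(c["T_tool_cam"]));R=Ro.from_euler("xyz",s["eef_rot"],degrees=True)
def pr(X):
    q=T@np.append(R.inv().apply(np.array(X)-s["tcp_pos"]),1);return (c["fx"]*q[0]/q[2]+c["cx"],c["fy"]*q[1]/q[2]+c["cy"])
i=c["image"].copy()
for X in [(.462,.161,.016),(.4276,.1645,.016),(.486,.159,.016),(.482,.109,.016)]:
    p=pr(X);print(np.round(p));cv2.circle(i,tuple(int(round(a)) for a in p),4,(255,0,255),1)
cv2.imwrite("pics/w1.png",i)
E
```

```text
tcp [0.4627 0.1621 0.1292] [ 1.80e+02 -1.30e-01 -5.05e+00] turn [ 0.   -0.03 -0.08] slide now [-0.006  0.008  0.835] slide after turn [-0.004  0.008  0.835]
[327. 195.]
[326. 234.]
[327. 166.]
[388. 166.]
```

View pics/w1.png

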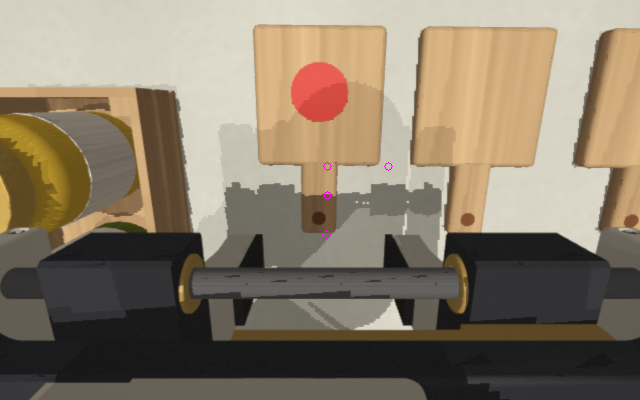

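The wrist view shows board C's handle centred on column 319, against 327 predicted, so it sits about 5 mm further to +y. The handle end at row 232 agrees. I'll correct for that, descend and grip.

Emit:
play_rows(rows=[{"slide": [0, -0.03, 0.35], "delta_rot": [0, 0, 0], "fingers": 0.4}, {"slide": [0, 0, 0.3], "delta_rot": [0, 0, 0], "fingers": 0.4}, {"slide": [0, 0, 0.1], "delta_rot": [0, 0, 0], "fingers": 0.4}, {"slide": [0, 0, 0.08], "delta_rot": [0, 0, 0], "fingers": 0.4}, {"slide": [0, 0, 0], "delta_rot": [0, 0, 0], "fingers": -1}, {"slide": [0, 0, 0], "delta_rot": [0, 0, 0], "fingers": -1}, {"slide": [0, 0, 0], "delta_rot": [0, 0, 0], "fingers": -1}, {"slide": [0, 0, 0], "delta_rot": [0, 0, 0], "fingers": -1}], squeeze=50)

```text
time_s: 11.15
tcp_pos: [0.4642, 0.1662, 0.0071]
eef_rot: [-179.9, -0.2, -5.1]
contact_force: [-0.7, 0.7, 3.2]
gripper_width: 0.0292
gripper_force: 50.0
```

Emit:
play_rows(rows=[{"slide": [0, 0, -0.2], "delta_rot": [0, 0, 0], "fingers": -1}, {"slide": [0, 0, -0.3], "delta_rot": [0, 0, 0], "fingers": -1}, {"slide": [0, 0, -0.3], "delta_rot": [0, 0, 0], "fingers": -1}, {"slide": [0, 0, 0], "delta_rot": [0, 0, 0], "fingers": -1}])

```text
time_s: 11.65
tcp_pos: [0.4655, 0.1674, 0.1301]
eef_rot: [-179.7, -0.4, -5.1]
contact_force: [0.1, 0.3, -3.0]
gripper_width: 0.0292
gripper_force: 50.0
```

Emit:
play_rows(rows=[{"slide": [0.02, 0.2, 0], "delta_rot": [0, 0, -0.25], "fingers": -1}, {"slide": [0.02, 0.3, 0], "delta_rot": [0, 0, -0.25], "fingers": -1}, {"slide": [0.02, 0.3, 0], "delta_rot": [0, 0, -0.25], "fingers": -1}, {"slide": [0, 0.3, 0], "delta_rot": [0, 0, -0.25], "fingers": -1}, {"slide": [0, 0.3, 0], "delta_rot": [0, 0, 0], "fingers": -1}, {"slide": [0, 0.3, 0], "delta_rot": [0, 0, 0], "fingers": -1}, {"slide": [0, 0.3, 0], "delta_rot": [0, 0, 0], "fingers": -1}, {"slide": [0, 0.3, 0], "delta_rot": [0, 0, 0], "fingers": -1}])

```text
time_s: 12.65
tcp_pos: [0.4605, -0.1807, 0.1257]
eef_rot: [-180.0, -0.1, -0.6]
contact_force: [1.4, 0.4, -1.8]
gripper_width: 0.0299
gripper_force: 50.0
```

```bash
python3 - <<'E'
from h import *
go(.464,-.352,.127,0)
E
```

```text
tcp [ 0.4605 -0.1807  0.1257] [-1.7999e+02 -7.0000e-02 -5.6000e-01] turn [-0.   -0.02 -0.12] slide now [ 0.034  1.142 -0.009] slide after turn [ 0.023  1.142 -0.009]
```

Emit:
play_rows(rows=[{"slide": [0.02, 0.3, 0], "delta_rot": [0, 0, -0.12], "fingers": -1}, {"slide": [0, 0.3, 0], "delta_rot": [0, 0, 0], "fingers": -1}, {"slide": [0, 0.3, 0], "delta_rot": [0, 0, 0], "fingers": -1}, {"slide": [0, 0.2, 0], "delta_rot": [0, 0, 0], "fingers": -1}, {"slide": [0, 0, 0], "delta_rot": [0, 0, 0], "fingers": -1}, {"slide": [0, 0, 0], "delta_rot": [0, 0, 0], "fingers": -1}])

```text
time_s: 13.4
tcp_pos: [0.4632, -0.3439, 0.1255]
eef_rot: [-180.0, -0.1, -0.1]
contact_force: [-0.3, -0.4, -1.1]
gripper_width: 0.0292
gripper_force: 50.0
```

```bash
python3 - <<'E'
from h import *
go(.464,-.352,.012,0)
s=r.get_state();c=shot("wrist","w2.png")
M=np.array(c["T_tool_cam"]);R=Ro.from_euler("xyz",s["eef_rot"],degrees=True)
hsv=cv2.cvtColor(c["image"],cv2.COLOR_BGR2HSV);m=cv2.inRange(hsv,(60,80,30),(90,255,255))
def w(p,z):
    d=R.apply(M[:3,:3]@[(p[0]-c["cx"])/c["fx"],(p[1]-c["cy"])/c["fy"],1]);o=s["tcp_pos"]+R.apply(M[:3,3]);return o+d*(z-o[2])/d[2]
for row in range(20,240,30):
    x=np.where(m[row]>0)[0]
    if len(x):print(row,x[0],x[-1],w((x[0],row),.018).round(3),w((x[-1],row),.018).round(3))
E
```

```text
tcp [ 0.4632 -0.3439  0.1255] [-1.7996e+02 -5.0000e-02 -5.0000e-02] turn [-0.01 -0.01 -0.01] slide now [0.005 0.054 0.757] slide after turn [0.005 0.054 0.757]
230 247 424 [ 0.434 -0.278  0.018] [ 0.434 -0.427  0.018]
```

View pics/w2.png

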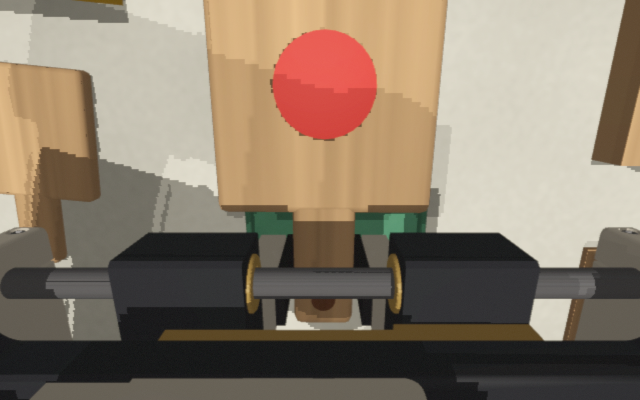

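The wrist view shows board C level and held centrally, with its plate at columns 206–446. The tray runs from y = -0.278 to -0.427, so its centre is -0.352. Lowering.

Emit:
play_rows(rows=[{"slide": [0, 0.055, 0.2], "delta_rot": [0, 0, 0], "fingers": -1}, {"slide": [0, 0, 0.25], "delta_rot": [0, 0, 0], "fingers": -1}, {"slide": [0, 0, 0.15], "delta_rot": [0, 0, 0], "fingers": -1}, {"slide": [0, 0, 0.08], "delta_rot": [0, 0, 0], "fingers": -1}, {"slide": [0, 0, 0.05], "delta_rot": [0, 0, 0], "fingers": -1}, {"slide": [0, 0, 0], "delta_rot": [0, 0, 0], "fingers": -1}])

```text
time_s: 14.2
tcp_pos: [0.4645, -0.3524, 0.0172]
eef_rot: [180.0, -0.1, 0.0]
contact_force: [0.1, -0.4, -1.3]
gripper_width: 0.0296
gripper_force: 50.0
```

Emit:
play_rows(rows=[{"slide": [0, 0, 0.02], "delta_rot": [0, 0, 0], "fingers": -1}, {"slide": [0, 0, 0.01], "delta_rot": [0, 0, 0], "fingers": -1}, {"slide": [0, 0, 0], "delta_rot": [0, 0, 0], "fingers": -1}])

```text
time_s: 14.58
tcp_pos: [0.4644, -0.3527, 0.0127]
eef_rot: [180.0, -0.2, -0.0]
contact_force: [0.5, -0.7, -1.0]
gripper_width: 0.0296
gripper_force: 50.0
```

Now I'll release it, lift, and back away so the camera can see.

Emit:
play_rows(rows=[{"slide": [0, 0, 0], "delta_rot": [0, 0, 0], "fingers": 0.1}, {"slide": [0, 0, 0], "delta_rot": [0, 0, 0], "fingers": 0.1}, {"slide": [0, 0, 0], "delta_rot": [0, 0, 0], "fingers": 0.1}, {"slide": [0, 0, 0], "delta_rot": [0, 0, 0], "fingers": 0.1}, {"slide": [0, 0, -0.2], "delta_rot": [0, 0, 0], "fingers": 0.1}, {"slide": [0, 0, -0.35], "delta_rot": [0, 0, 0], "fingers": 0.1}, {"slide": [0, 0, -0.35], "delta_rot": [0, 0, 0], "fingers": 0.1}, {"slide": [0, 0, -0.35], "delta_rot": [0, 0, 0], "fingers": 0.1}])

```text
time_s: 15.58
tcp_pos: [0.4635, -0.3525, 0.2018]
eef_rot: [180.0, -0.1, -0.0]
contact_force: [0.5, 0.4, -0.3]
gripper_width: 0.0482
gripper_force: 0.0
```

Emit:
play_rows(rows=[{"slide": [-0.2, 0.3, -0.1], "delta_rot": [0, 0, 0], "fingers": 0.1}, {"slide": [-0.2, 0.3, -0.1], "delta_rot": [0, 0, 0], "fingers": 0.1}, {"slide": [-0.2, 0.3, 0], "delta_rot": [0, 0, 0], "fingers": 0.1}, {"slide": [-0.2, 0.3, 0], "delta_rot": [0, 0, 0], "fingers": 0.1}, {"slide": [-0.2, 0.3, 0], "delta_rot": [0, 0, 0], "fingers": 0.1}, {"slide": [0, 0, 0], "delta_rot": [0, 0, 0], "fingers": 0.1}])

```text
time_s: 16.32
tcp_pos: [0.311, -0.5798, 0.2287]
eef_rot: [-180.0, -0.1, -0.3]
contact_force: [-0.4, 1.4, -0.8]
gripper_width: 0.0481
gripper_force: 0.0
```

```bash
python3 - <<'E'
from h import *
c=shot("top","t3.png");cv2.imwrite("pics/z3.png",cv2.resize(c["image"][85:285,190:470],None,fx=2.8,fy=2.8,interpolation=cv2.INTER_CUBIC))
s=r.get_state();print(s["tcp_pos"],s["time_s"])
E
```

```text
[ 0.31215125 -0.57861472  0.22888221] 16.375
```

View pics/z3.png

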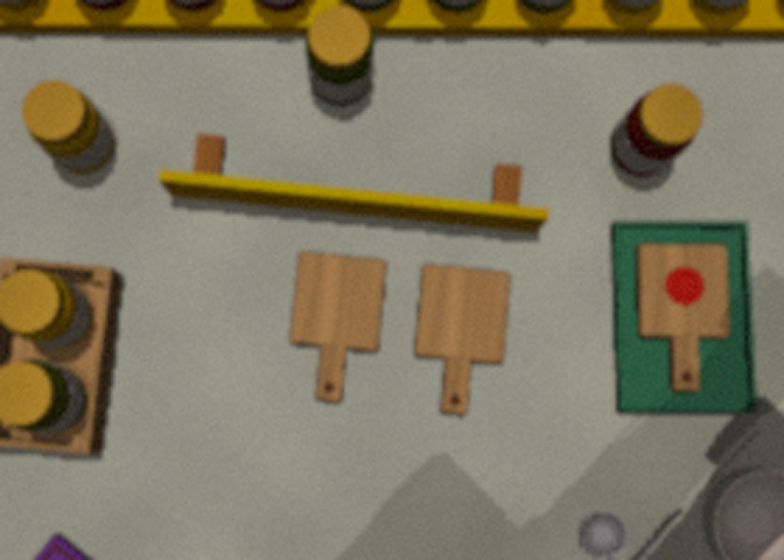

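The red-disc board lies inside the tray at crop (684,290), with its plate clear of all walls. The other two lie flat in front of the rack at (340,300) and (462,312), and the jars haven't moved. Handing in.

```bash
python3 -c "
from plant import r
print(r.close_job())"
```

```text
the job is handed in; nothing more can be done
None
```

The job is handed in at about 16 s: all three boards were tipped face down, the red-disc board lies in the green tray, the other two lie in front of the rack, and the jars look unmoved in the last top view; no verdict came back.

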